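# Hang the inspection lamp on the stand's eye by its snap hook

### The arm

A 7-joint arm with a two-finger parallel gripper is mounted at the origin on the work surface. World frame = base frame: x ahead of the robot, y to its left, z up, the work surface at z = 0. Lengths are in mm, angles in rad, forces in N, time in s.
With the tool pointing down it reaches from about 425 to 1025 mm from the base axis. Payload 9.4 kg.
Tool frame: the origin (TCP) lies between the finger pads; the fingertips stand 11 mm ahead of it and the grasp point (between the pads) lies 8 mm behind it; z points along the fingers, y is the line along which they close (so a half turn about z gives the same grasp; the last joint's range is limited). The gripper opens to 93 mm and grips with 3 to 60 N. Pads are 15 mm wide; open, the fingers measure 128 mm over their backs; the gripper's body (75 mm by 188 mm) begins 65 mm behind the grasp point.
Start: joints at [1.163, 0.599, -0.003, 1.599, 0.002, 0.943, -0.08], TCP at [235.47, -685.695, 229.618] pointing down, gripper open.
Joint ranges: [-2.57, 2.57], [-0.35, 1.97], [-1.29, 1.29], [0.11, 2.56], [-1.05, 4.19], [0.11, 1.86], [-2.63, 2.63]. Speed limits (rad/s): [2.22, 2.22, 3.01, 3.01, 3.14, 3.14, 3.14].

### API

Orientations are given as a unit quaternion [x, y, z, w].
In Python, from station import r gives the robot as it stands.
- The arm moves only by the shell command python3 -m jog 'ROWS' [FORCE]. ROWS is JSON, one flat list of numbers, 7 for each row, row after row: the shift along the world's x, y, z scaled (see below), then the turn, a rotation vector about the world's x, y, z scaled (see below), then the closure, from 0 (fully open) to 1 (shut). In form: [x, y, z, wx, wy, wz, claw, x, y, z, wx, wy, wz, claw, ...]. A call has 1 to 5 rows; each row shifts and turns the commanded pose from where the row before left it; what a row does not reach is not made up. The controller multiplies each number of a shift by 0.2 m and each number of a turn by 90 degrees. A row lasts 1/8 s, in which the tool goes at most 62.5 mm and 10.7 degrees, less where a joint would pass 70% of its speed; a pose out of reach is approached as far as the arm can. A call with a number of a shift or a turn outside -1 to 1 is refused whole. A call with a gripper value outside its range is refused whole. The fingers move at their own pace and stop on an object; FORCE is the grip in N (left out, the last holds). Time passes only in rows, so rows that do not move let the fingers close. It gives the time, the measured TCP pose, the force, the opening and the grip force at its end, in the units of the state.
- r.state(): the state, without advancing time (a new reading comes with each control period).
- r.snapshot(name): name is "side" or "top" or "wrist"; returns the picture (420x560x3 uint8, blue, green, red); there is no depth.
- r.camera_model(name): a dict with "K" (3x3 intrinsics, pixels), "world_from_camera" (4x4, takes a point from camera to world coordinates); the wrist camera has in their place "mount" (4x4, takes a point from camera to tool coordinates, whose origin is the TCP and whose axes are the flange's). Camera axes: x right, y down, z forward; pixel columns grow to the right and rows downward; lengths in mm; the calibration is good to about 2 mm. A picture is of the moment at which its call begins: read the wrist's pose just before it. camera_model takes no time and is no camera call.
- r.job_done(): hands the job in; it is judged then, once.
Trained networks look in the newest picture that a camera, given by its name, has taken for a name from the list of things; names that differ only in an ending like _2 or _b are one class to them, and where a whole thing is asked for, a point or a joint stands for the part that bears it (a point fixed in the world has none). Each returns a list of dicts, best first, with "p" (0 to 1); they miss things now and then, are a little off and sometimes report something else, mostly with a low value. They report only what shows in the picture. A call takes as long as a camera call. They do not tell look-alikes from the thing itself.
- r.search_frame(name, camera): "location" ([x, y, z] in mm, in the coordinates of the camera as it stood for that picture, good to about 4 mm: the middle of the surface that is visible of it).
- r.spot_point(name, camera): "location" ([x, y, z] in mm, in the coordinates of the camera as it stood for that picture, good to about 4 mm: a listed point, or the origin of a listed thing).
The state is a dict: "t": time; "qpos": joint angles; "qvel": joint speeds; "tau": joint torques, N m; "eef_pos": TCP position; "tcp_rot": TCP orientation; "wrist_force": force on the tool from outside, world axes, zero at the start; "moment": the same for the moment, N m; "gripper_width": opening from 0.0 (shut) to 1.0 (fully open); "gripper_force": force on a finger pad.
Only numpy, scipy, OpenCV 4.12 (cv2) and the standard library are available. Lean on these libraries where they do the work, as an engineer would, in place of code of your own. Each camera call takes 0.05 s, during which the arm holds its last target. There are 200 camera calls.

### The job

Pick up the inspection lamp by the orange tab on top of its snap hook, press the hook's sprung brass gate gently against the steel eye of the stand until the eye slips inside, and lower it so that the lamp hangs upright from the eye with the gate snapped shut behind it; then let go. Do not strain the stand, do not tip or drop the lamp, and leave the jars and the loupe where they are.

Things in the scene. Friction and masses are not known exactly. Their poses are not given: they have to be found in the camera images.
- lamp: Inspection lamp: black cylinder 40 mm across, 60 mm tall, orange bands, 0.18 to 0.33 kg, standing on the desk, a rigid upright steel snap hook on top. Origin: centre of its underside, z up, x towards the hook's gate. The hook lies in the lamp's x-z plane.
- lamp_tab (a point): Centre of the orange grip tab on top of the hook: x 0, y 0, z 147 mm of the lamp. The tab is 24 mm along x, 14 mm along y, 34 mm tall (z 130 to 164); the bow is just below it.
- lamp_bow (a point): Inside the hook's bow, where the centre of the eye's bar lies when the lamp hangs: x 0, y 0, z 118 mm of the lamp. Hook of 8 mm round bar, mm of the lamp: spine's inner face x -10, bow's inner peak z 123, nose on the +x side x 10 to 18, its lower end z 112, foot z 66 to 74. The gate closes the mouth between foot and nose.
- gate (a joint): Angle of the gate, rad: 0 shut, 0.65 pressed right in to the spine. Brass rod 6 mm thick, hinged at its foot (x 13.5, z 76 mm of the lamp), tip at z 111 mm just under the nose; swings only inward (-x), springs back by itself. Pressed 28 mm above the hinge it takes about 2 N at first, 5 N right in; much more near the hinge.
- gate_press (a point): Point on the shut gate to press, x 13.5, z 102 mm of the lamp. The bar can pass under the nose if its centre is 97 to 106 mm above the lamp's underside and it goes in to where its centre is at x -1 to 5 mm of the lamp (0 to 5 mm before the gate is right in). Lowering the lamp 12 to 20 mm then seats the bow on the bar; the gate snaps shut under it.
- stand: Stand fixed to the desk: grey base 110 x 130 x 12 mm, square aluminium post 20 mm wide, 205 mm tall. Origin: post axis at the desk; z up, -x is the side where the eye stands out (towards the robot). A black carriage 36 x 36 x 26 mm on the post carries the eye. Light stand: over 20 N on it is strain; below that the clamped eye holds still.
- eye_nominal (a point): Fixed point of the stand (x -105, y 0, z 175 mm of it): NOMINAL centre of the eye's front bar. The real eye is clamped up to 18 mm higher or lower and up to 20 mm further out or in, differently each time, unmeasured: find it by touch or camera.
- eye_axis (a point): Nominal centre of the eye's loop (x -83 mm of the stand, otherwise as eye_nominal). The eye is a level loop of 8 mm round steel bar: front bar along the stand's y, side arms centred at y -22 and 22 mm running 44 mm back (+x) from it to a rear bar, all at one height; a 12 mm rod goes on to the carriage.
- jar_a: White jar with a blue lid, 44 mm across, 55 mm tall, on the desk; leave alone. Origin: centre of its underside.
- jar_b: White jar with a yellow lid, 44 mm across, 55 mm tall, on the desk; leave alone. Origin: centre of its underside.
- loupe: Black stand loupe, 48 mm across, 40 mm tall, on the desk; leave alone. Origin: centre of its underside.
Not all that is in view belongs to the job. What is meant by the lamp is not pink or red, and is the smaller of those in its own colour.

How it is judged (in metres and radians):
On the way, in this order (a step that is already met when the one before it is completed fails the run):
1. the lamp is lifted clear of the desk (more than 25 mm) (height (world z) of lamp above 0.025 m), for 0.2 s.
2. the gate is pressed inward (more than 0.3 rad) against the stand's eye (value of joint gate above 0.3 rad and contact force between lamp and stand above 0.5 N), for 0.05 s.
At the end, for the whole second after the job is handed in: The lamp hangs at rest (under 0.05 m/s) with its weight on the eye, bow at the eye (32, 22, 24 mm in the stand's x, y, z about the nominal bar), underside over 25 mm above the desk, upright within 0.25 rad, gate shut (under 0.08 rad); jars and loupe within 15 mm of their starts (value of joint gate below 0.08 rad and contact force between lamp and stand above 0.8 N and height (world z) of lamp above 0.025 m and angle between lamp's own z axis and vertical below 0.25 rad and x of lamp_bow in the frame of stand between -0.137 and -0.073 m and y of lamp_bow in the frame of stand between -0.022 and 0.022 m and z of lamp_bow in the frame of stand between 0.151 and 0.199 m and linear speed of lamp below 0.05 m/s and distance of each of jar_a, jar_b, loupe from where it was at the start of the episode below 0.015 m); the robot touches nothing.
It fails at once if the stand is strained with more than 20 N (contact force between stand and lamp above 20 N or contact force between stand and the arm above 20 N or contact force between stand and the fingers above 20 N).
It fails at once if the lamp is tipped by more than 0.8 rad (angle between lamp's own z axis and vertical above 0.8 rad).
It fails at once if a jar or the loupe is knocked over (angle between any of jar_a, jar_b, loupe's own z axis and vertical above 0.6 rad).
It also fails if it takes over 67 s, if anything falls off the work surface, if the arm or the gripper's body presses on something with over 40 N, if the wrist force passes 120 N, or if a joint passes its speed limit or range.

## Working session

There is one attempt and no reset: what is moved stays moved. The work goes in short steps, Python scripts to look and compute and a shell command to move; the robot and the scene stay as the last step left them, time stands still between calls to the robot, and variables do not carry over. Pictures are saved under pics/ and viewed, at most 12 in all, crops included, and the job is handed in when it is done.

```bash
mkdir -p pics; ls
cat > h.py <<'E'
from station import r
import numpy as np, cv2
from scipy.spatial.transform import Rotation as R
def W(cam,p,st=None):
    m=r.camera_model(cam)
    if 'world_from_camera' in m: T=np.array(m['world_from_camera'])
    else:
        st=st or r.state(); T=np.eye(4);T[:3,:3]=R.from_quat(st['tcp_rot']).as_matrix();T[:3,3]=st['eef_pos'];T=T@np.array(m['mount'])
    return (T@np.r_[p,1])[:3]
def px(cam,p):
    K=np.array(r.camera_model(cam)['K']);q=K@np.array(p);return q[:2]/q[2]
E
python3 - <<'E'
from h import *
print(r.state())
for c in ['side','top']:
    im=r.snapshot(c); cv2.imwrite(f'pics/{c}0.png',im)
    for n,f in [('lamp',r.spot_point),('lamp_tab',r.spot_point),('stand',r.spot_point),('stand',r.search_frame),('gate_press',r.spot_point),('eye_nominal',r.spot_point),('jar_a',r.spot_point),('loupe',r.spot_point)]:
        try:
            for d in f(n,c): print(c,n,f.__name__,round(d['p'],2),W(c,d['location']).round(),px(c,d['location']).round())
        except Exception as e: print(c,n,e)
E
```

```text
pics
{'t': 0.0, 'qpos': array([ 1.16330525,  0.60018263, -0.00253726,  1.60011303,  0.00180868,
        0.94288236, -0.07976776]), 'qvel': array([-1.31037150e-03,  8.30167619e-04, -4.54856067e-05,  1.78388885e-04,
       -1.75301159e-03,  2.34193524e-03,  1.63848001e-03]), 'tau': array([-3.21212701e-04, -7.65055919e+01,  1.49718650e+00, -2.52346838e+01,
       -5.24212816e-02,  1.68972008e-02,  1.25256656e-04]), 'eef_pos': array([ 235.30289903, -685.26499188,  228.7245128 ]), 'tcp_rot': array([ 9.86345518e-01,  1.64687256e-01, -2.06207235e-04, -7.64362084e-04]), 'wrist_force': array([ 0.72145816, -0.40214299, -0.37891834]), 'moment': array([-0.01591406, -0.03721679, -0.01647761]), 'gripper_force': 0.0, 'gripper_width': 1.000667850331775}
side lamp call 0.83 [ 473. -216.   -1.] [339. 238.]
side lamp call 0.7 [679. 176.   4.] [134. 283.]
side lamp call 0.66 [ 393. -281.    1.] [385. 239.]
side lamp call 0.65 [ 484. -319.    3.] [359. 216.]
side lamp call 0.59 [ 400. -196.    1.] [363. 255.]
side lamp_tab call 0.7 [ 482. -317.  203.] [371. 139.]
side lamp_tab call 0.64 [ 390. -280.  194
[... 1073 characters left out ...]
369. 244.]
top lamp_tab call 0.55 [ 484. -315.  203.] [437. 237.]
top stand call 0.83 [679. 170.  -1.] [180. 157.]
top stand call 0.82 [672. 163.  12.] [182. 159.]
top gate_press call 0.98 [ 406. -282.  133.] [409. 282.]
top gate_press call 0.94 [ 492. -213.   98.] [367. 238.]
top gate_press call 0.68 [ 466. -299.  145.] [419. 249.]
top gate_press call 0.68 [ 398. -213.  100.] [369. 287.]
top eye_nominal call 0.84 [579. 187. 173.] [151. 189.]
top jar_a call 0.82 [490. -67.  -3.] [291. 242.]
top jar_a call 0.63 [ 584. -111.    1.] [311. 199.]
top jar_a call 0.31 [ 494. -218.  101.] [370. 236.]
top loupe call 0.72 [ 579. -257.   -2.] [378. 200.]
top loupe call 0.39 [597. 183. 175.] [153. 179.]
```

View pics/side0.png

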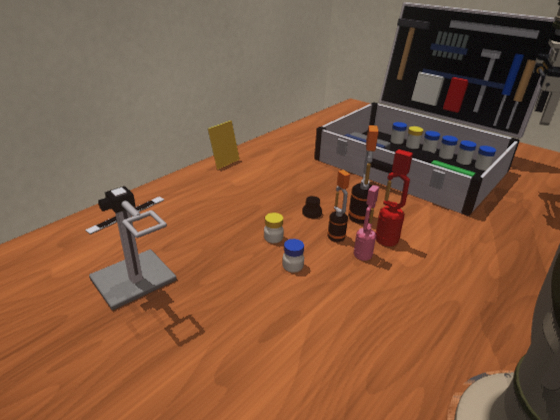

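Run:
```python
import cv2,numpy as np
a=cv2.imread('pics/side0.png')[110:290,300:430];b=cv2.imread('pics/top0.png')[200:330,320:460]
a=cv2.resize(a,None,fx=3,fy=3,interpolation=3);b=cv2.resize(b,(420,390),interpolation=3)
c=np.zeros((540,810,3),np.uint8);c[:540,:390]=a;c[:390,390:810]=b
cv2.imwrite('pics/crop1.png',c[:, :800])
```

```text
(no output)
```

View pics/crop1.png

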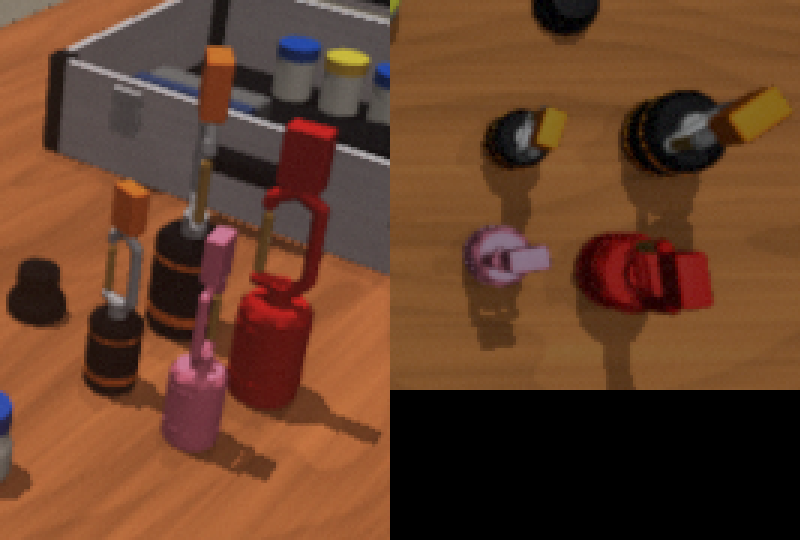

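Lamps (side picture): small black (339,238), large black (359,216), pink (363,255), red (385,239). The one meant is the small black with orange bands: it isn't pink or red, and it is the smaller of the two in its colour (tab height 147 mm). The crop confirms this. It is at about (475,-213).

Next I rise and go over to it, turning so that the fingers close along the lamp's x.

```bash
python3 -m jog '[0,0,0.285,0,0,0.11,0, 0,0,0.285,0,0,0.11,0, 0,0,0.285,0,0,0.11,0, 0.12,0.236,0,0,0,0.11,0, 0.12,0.236,0,0,0,0.11,0]'; python3 -m jog '[0.12,0.236,0,0,0,0.11,0, 0.12,0.236,0,0,0,0,0, 0.12,0.236,0,0,0,0,0, 0.12,0.236,0,0,0,0,0, 0.12,0.236,0,0,0,0,0]'
python3 -c "
from station import r
for c in ['wrist','side','top']: print(c,r.camera_model(c))"
```

```text
t: 1.52
eef_pos: [283.8, -590.4, 401.3]
tcp_rot: [0.826, 0.564, -0.0, 0.001]
wrist_force: [0.9, -0.8, -0.3]
gripper_width: 1.0
gripper_force: 0.0
t: 2.15
eef_pos: [404.0, -353.7, 400.9]
tcp_rot: [0.775, 0.632, -0.0, 0.0]
wrist_force: [0.4, 0.6, -0.6]
gripper_width: 1.001
gripper_force: 0.0
wrist {'K': array([[328.34019622,   0.        , 278.6590537 ],
       [  0.        , 328.34019622, 207.81016385],
       [  0.        ,   0.        ,   1.        ]]), 'mount': array([[ 2.86723248e-04, -9.65709919e-01, -2.59623322e-01,
         7.17627090e+01],
       [ 9.99999914e-01,  1.99427094e-04,  3.62581063e-04,
         4.56888829e-02],
       [-2.98372205e-04, -2.59623404e-01,  9.65709894e-01,
        -1.54479562e+02],
       [ 0.00000000e+00,  0.00000000e+00,  0.00000000e+00,
         1.00000000e+00]])}
side {'K': array([[426.03260871,   0.        , 272.75746896],
       [  0.        , 426.03260871, 203.05190348],
       [  0.        ,   0.        ,   1.        ]]), 'world_from_camera': array([[-7.54646831e-01, -3.56220061e-01,  5.51013093e-01,
         8.65478288e+01],
       [-6.55855906e-01,  3.85208472e-01, -6.49205255e-01,
         4.71766307e+02],
       [ 1.90050238e-02, -8.51305880e-01, -5.24325383e-01,
         5.63857853e+02],
       [ 0.00000000e+00,  0.00000000e+00,  0.00000000e+00,
         1.00000000e+00]])}
top {'K': array([[504.50756632,   0.        , 282.61197964],
       [  0.        , 504.50756632, 208.38633478],
       [  0.        ,   0.        ,   1.        ]]), 'world_from_camera': array([[-1.25798647e-02, -9.91410887e-01,  1.30177573e-01,
         4.22853966e+02],
       [-9.99914746e-01,  1.20170624e-02, -5.10798946e-03,
        -4.54542185e+01],
       [ 3.49976434e-03, -1.30230733e-01, -9.91477538e-01,
         1.07013437e+03],
       [ 0.00000000e+00,  0.00000000e+00,  0.00000000e+00,
         1.00000000e+00]])}
```

```bash
python3 -m jog '[0.11,0.23,0,0,0,0,0, 0.11,0.23,0,0,0,0,0, 0.11,0.20,0,0,0,0,0, 0,0,0,0,0,0,0]'
python3 - <<'E'
from h import *
st=r.state(); print(st['eef_pos'],st['tcp_rot'])
cv2.imwrite('pics/w1.png',r.snapshot('wrist'))
for n,f in [('lamp',r.spot_point),('lamp_tab',r.spot_point),('lamp_tab',r.search_frame),('gate_press',r.spot_point),('lamp_bow',r.spot_point)]:
    for d in f(n,'wrist'): print(n,f.__name__,round(d['p'],2),W('wrist',d['location'],st).round(),px('wrist',d['location']).round())
E
```

```text
t: 2.65
eef_pos: [471.0, -219.8, 401.1]
tcp_rot: [0.773, 0.634, 0.001, 0.0]
wrist_force: [0.3, -0.0, 0.1]
gripper_width: 1.0
gripper_force: 0.0
[ 470.99112072 -219.80514269  401.07901989] [7.73289270e-01 6.34053034e-01 6.45595330e-04 1.93723855e-04]
lamp call 0.97 [ 480. -215.    0.] [283. 160.]
lamp call 0.89 [ 482. -315.    2.] [295. 216.]
lamp call 0.68 [ 403. -198.    1.] [236. 159.]
lamp call 0.67 [ 390. -276.    2.] [239. 204.]
lamp call 0.37 [ 574. -258.    5.] [342. 175.]
lamp_tab call 0.96 [ 479. -210.  149.] [283. 170.]
lamp_tab call 0.62 [ 402. -200.  147.] [222. 174.]
lamp_tab call 0.57 [ 477. -315.  204.] [300. 266.]
lamp_tab call 0.96 [ 479. -309.  104.] [295. 232.]
lamp_tab call 0.91 [ 409. -195.   74.] [234. 162.]
lamp_tab call 0.62 [ 478. -202.   75.] [281. 157.]
lamp_tab call 0.62 [ 395. -272.   98.] [234. 218.]
gate_press call 0.97 [ 491. -219.   99.] [292. 169.]
gate_press call 0.81 [ 470. -302.  144.] [290. 238.]
gate_press call 0.75 [ 405. -212.   98.] [231. 176.]
gate_press call 0.73 [ 399. -279.  135.] [235. 230.]
lamp_bow call 0.92 [ 400. -200.  116.] [223. 171.]
lamp_bow call 0.76 [ 479. -322.  165.] [300. 257.]
lamp_bow call 0.71 [ 479. -209.  116.] [283. 166.]
lamp_bow call 0.67 [ 389. -281.  154.] [226. 238.]
```

View pics/w1.png

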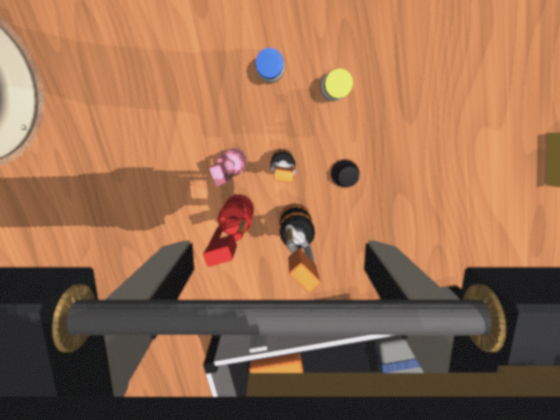

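The target tab is at (283,173). The large black lamp's tab is at (305,270), pink at (217,175) and red at (220,248). I go closer to get the yaw.

```bash
python3 -m jog '[0.02,0.03,-0.25,0,0,0,0, 0.02,0,-0.25,0,0,0,0, 0,0,0,0,0,0,0, 0,0,0,0,0,0,0]'
python3 - <<'E'
from h import *
st=r.state(); print(st['eef_pos'],st['tcp_rot'])
im=r.snapshot('wrist')
for n,f in [('lamp',r.spot_point),('lamp_tab',r.spot_point),('gate_press',r.spot_point),('lamp_bow',r.spot_point)]:
    for d in f(n,'wrist'):
        w=W('wrist',d['location'],st)
        if np.hypot(*(w[:2]-[478,-212]))<30: print(n,round(d['p'],2),w.round(1),px('wrist',d['location']).round())
cv2.imwrite('pics/w2.png',cv2.resize(im[100:260,190:390],None,fx=4,fy=4,interpolation=cv2.INTER_CUBIC)[:600,:800])
E
```

```text
t: 3.45
eef_pos: [478.0, -217.9, 302.1]
tcp_rot: [0.775, 0.631, 0.0, 0.0]
wrist_force: [0.5, 0.1, 0.1]
gripper_width: 0.999
gripper_force: 0.0
[ 477.9857324  -217.9083625   302.06004882] [7.75460198e-01 6.31396198e-01 2.91137710e-04 4.87906830e-04]
lamp 0.87 [ 482.9 -216.1   -0.7] [281. 171.]
lamp_tab 0.7 [ 474.5 -209.3  146. ] [273. 188.]
gate_press 0.86 [ 492.2 -217.9  101.7] [291. 184.]
lamp_bow 0.72 [ 478.  -209.4  116.1] [277. 182.]
```

View pics/w2.png

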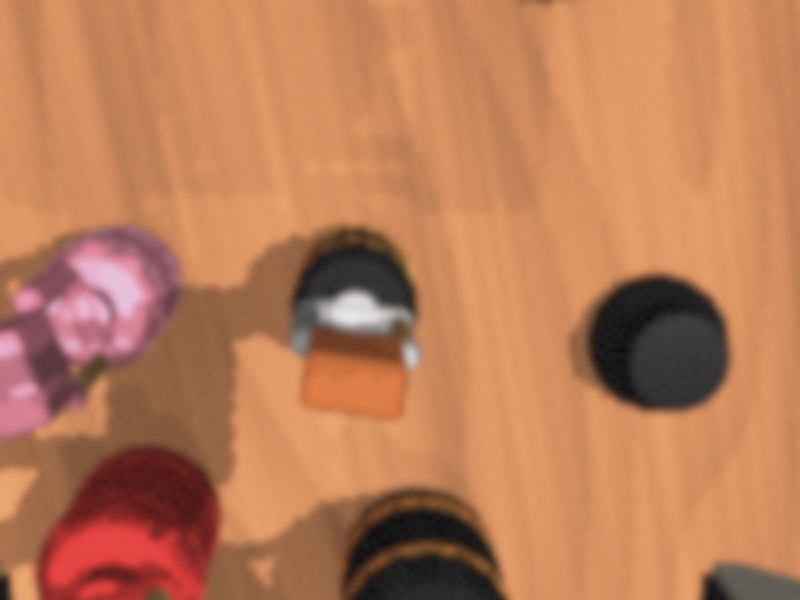

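The tab's top face has corners at about (308,357), (409,368), (401,418) and (302,407) in the crop. The brass gate is on the right, at (403,325). I project these onto z=164, and get the eye's corners from the top and side views.

```bash
cat >> h.py <<'E'
def ray(cam,uv,z,st=None):
    K=np.array(r.camera_model(cam)['K']);d=np.linalg.inv(K)@np.r_[uv,1]
    o=W(cam,[0,0,0],st);e=W(cam,d,st)-o
    return o+e*(z-o[2])/e[2]
E
python3 - <<'E'
from h import *
st=r.state()
P=np.array([ray('wrist',[u/4+190-.375,v/4+100-.375],164,st) for u,v in [(308,357),(409,368),(401,418),(302,407)]])
print(P.round(1),P.mean(0).round(1))
for a,b in [(0,1),(3,2),(3,0),(2,1)]:
    d=P[b]-P[a];print(np.hypot(*d[:2]).round(1),np.arctan2(d[1],d[0]).round(3))
x=R.from_quat(st['tcp_rot']).as_matrix();print(x.round(3))
a=cv2.imread('pics/side0.png')[175:305,80:190];b=cv2.imread('pics/top0.png')[120:230,110:240]
c=np.zeros((600,800,3),np.uint8)
a=cv2.resize(a,(440,520),interpolation=3);b=cv2.resize(b,(360,305),interpolation=3)
c[:520,:440]=a;c[:305,440:]=b
cv2.imwrite('pics/stand.png',c)
E
```

```text
[[ 469.8 -204.9  164. ]
 [ 491.8 -212.   164. ]
 [ 487.7 -223.2  164. ]
 [ 466.  -216.   164. ]] [ 478.8 -214.   164. ]
23.1 -0.315
22.9 -0.318
11.8 1.241
11.9 1.222
[[ 0.202  0.979  0.002]
 [ 0.979 -0.202 -0.001]
 [-0.001  0.002 -1.   ]]
```

View pics/stand.png

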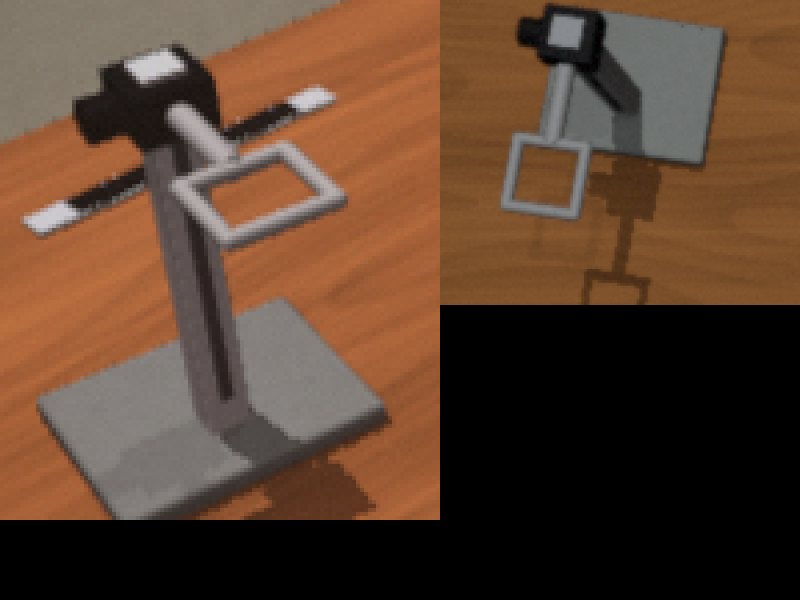

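Run:
```python
from h import *
S=lambda u,v:(u/4+80-.375,v/4+175-.375)
T=lambda u,v:((u-440)/2.769+110-.3,v/2.773+120-.3)
def tri(s,t):
    A=[];B=[]
    for c,uv in (('side',s),('top',t)):
        o=W(c,[0,0,0]);d=W(c,np.linalg.inv(np.array(r.camera_model(c)['K']))@np.r_[uv,1])-o;d/=np.linalg.norm(d)
        M=np.eye(3)-np.outer(d,d);A.append(M);B.append(M@o)
    p=np.linalg.solve(sum(A),sum(B));return p,np.linalg.norm(A[0]@p-B[0])
C={k:tri(S(*a),T(*b)) for k,a,b in [('F+',(232,238),(507,209)),('F-',(338,198),(575,214)),('R+',(180,186),(522,138)),('R-',(287,150),(585,145))]}
for k,(p,e) in C.items(): print(k,p.round(1),round(e,1))
P={k:v[0] for k,v in C.items()}
for a,b in [('F+','F-'),('R+','R-'),('F+','R+'),('F-','R-')]:
    d=P[b]-P[a];print(a,b,np.linalg.norm(d).round(1),np.arctan2(d[1],d[0]).round(3))
print('front',(P['F+']+P['F-'])/2,'mean',sum(P.values())/4)
for c in ['side','top']:
    cs=[(38,403),(283,300),(386,400)] if c=='side' else [(608,8),(724,32),(703,162)]
    for q in cs: print(c,q,ray(c,(S if c=='side' else T)(*q),12).round(1))
```

```text
F+ [565.5 212.1 192. ] 0.8
F- [561.6 168.7 189.9] 0.1
R+ [611.9 204.4 190. ] 1.0
R- [605.4 162.3 189.9] 1.1
F+ F- 43.6 -1.661
R+ R- 42.6 -1.723
F+ R+ 47.0 -0.165
F- R- 44.3 -0.146
front [563.55101343 190.40249924 190.95239059] mean [586.0892249  186.8693011  190.44609636]
side (38, 403) [751.5 226.3  12. ]
side (283, 300) [732.3 100.8  12. ]
side (386, 400) [630.7 113.8  12. ]
top (608, 8) [751.8 189.4  12. ]
top (724, 32) [731.5  98.8  12. ]
top (703, 162) [628.8 114.3  12. ]
```

Eye bar centre is at about (563.5,190.5,190.5) and the stand's yaw is about -0.145. The lamp's yaw is -0.317 and its tab is at (478,-213). I turn, descend and grip.

```bash
python3 -m jog '[0,0.025,-0.1,0,0,-0.073,0.4, 0,0,-0.2,0,0,0,0.4, 0,0,-0.2,0,0,0,0.4, 0,0,-0.2,0,0,0,0.4, 0,0,-0.1,0,0,0,0.4]' 20; python3 -m jog '[0,0,0,0,0,0,0.4, 0,0,0,0,0,0,0.4]'
python3 - <<'E'
from h import *
s=r.state();print(s['eef_pos'],s['wrist_force'],R.from_quat(s['tcp_rot']).as_matrix()[:,1])
im=r.snapshot('side');r.snapshot('top')
cv2.imwrite('pics/s2.png',cv2.resize(im[100:270,270:440],(600,600),interpolation=3))
for c in ['side','top']:
  for n in ['lamp_tab','lamp']:
    for d in r.spot_point(n,c):
        w=W(c,d['location'])
        if np.hypot(*(w[:2]-[478,-212]))<30: print(n,round(d['p'],2),w.round(1))
E
```

```text
t: 4.32
eef_pos: [477.2, -212.3, 139.4]
tcp_rot: [0.81, 0.586, -0.0, -0.0]
wrist_force: [-0.7, -0.2, -0.3]
gripper_width: 0.603
gripper_force: 0.0
t: 4.58
eef_pos: [478.2, -212.5, 141.7]
tcp_rot: [0.81, 0.586, 0.0, 0.001]
wrist_force: [-0.1, -0.2, 0.2]
gripper_width: 0.6
gripper_force: 0.0
[ 478.18095428 -212.48758378  141.71767068] [-0.10510476 -0.23949078  0.18280964] [ 0.94988663 -0.31259062  0.0015781 ]
lamp_tab 0.93 [ 480.3 -214.7  145.4]
lamp 0.82 [ 4.778e+02 -2.171e+02  3.000e-01]
lamp_tab 0.51 [ 475.2 -211.2  145.8]
lamp 0.39 [ 475.9 -212.1   -1. ]
```

View pics/s2.png

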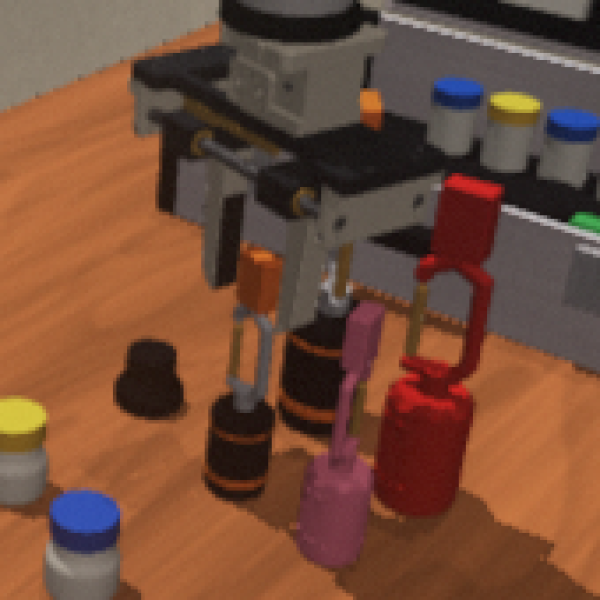

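The orange tab (258,280) sits between the open fingers, and nothing else is touched. I close on it.

```bash
python3 -m jog '[0,0,0,0,0,0,0.85, 0,0,0,0,0,0,0.85, 0,0,0,0,0,0,0.85, 0,0,0,0,0,0,0.85]' 50
```

```text
t: 5.38
eef_pos: [477.5, -212.2, 140.5]
tcp_rot: [0.81, 0.586, -0.0, -0.0]
wrist_force: [1.0, 0.9, 0.1]
gripper_width: 0.255
gripper_force: 49.9
```

```bash
python3 -m jog '[0,0,0.1,0,0,0,0.85, 0,0,0.2,0,0,0,0.85, 0,0,0.2,0,0,0,0.85, 0,0,0.05,0,0,0,0.85, 0,0,0,0,0,0,0.85]'; python3 -m jog '[0.01,0.1,0,0,0,0,0.85, 0.02,0.2,0,0,0,0.05,0.85, 0.03,0.25,0,0,0,0.06,0.85, 0.03,0.25,0,0,0,0,0.85, 0.03,0.25,0,0,0,0,0.85]'; python3 -m jog '[0.02,0.25,0,0,0,0,0.85, 0.02,0.25,0,0,0,0,0.85, 0.01,0.25,0,0,0,0,0.85, 0.01,0.2,0,0,0,0,0.85, 0,0.05,0,0,0,0,0.85]'; python3 -m jog '[0,0,0,0,0,0,0.85, 0,0,0,0,0,0,0.85]'
python3 - <<'E'
from h import *
s=r.state();print(s['eef_pos'],s['wrist_force'],R.from_quat(s['tcp_rot']).as_matrix()[:,1:])
for c in ['side','top']:
  im=r.snapshot(c);cv2.imwrite(f'pics/{c}3.png',im)
  for n in ['lamp_tab','lamp','gate_press','lamp_bow']:
    for d in r.spot_point(n,c):
        w=W(c,d['location'])
        if w[1]>50: print(n,round(d['p'],2),w.round(1),px(c,d['location']).round())
a=cv2.imread('pics/side3.png')[170:310,80:240]
b=cv2.imread('pics/top3.png')[120:230,100:200]
c=np.zeros((600,800,3),np.uint8);c[:420,:480]=cv2.resize(a,(480,420),interpolation=3);c[:352,480:]=cv2.resize(b,(320,352),interpolation=3)
cv2.imwrite('pics/c3.png',c)
E
```

```text
t: 6.0
eef_pos: [477.2, -212.4, 250.2]
tcp_rot: [0.81, 0.586, -0.0, 0.0]
wrist_force: [-0.4, 0.1, -2.9]
gripper_width: 0.255
gripper_force: 49.9
t: 6.62
eef_pos: [500.6, -1.0, 248.7]
tcp_rot: [0.757, 0.654, -0.001, -0.001]
wrist_force: [1.2, 0.2, -3.2]
gripper_width: 0.252
gripper_force: 49.9
t: 7.25
eef_pos: [512.4, 200.6, 248.6]
tcp_rot: [0.755, 0.656, -0.001, -0.001]
wrist_force: [0.5, 0.1, -2.7]
gripper_width: 0.259
gripper_force: 49.9
t: 7.5
eef_pos: [513.3, 195.9, 249.8]
tcp_rot: [0.757, 0.653, -0.001, 0.0]
wrist_force: [0.2, -1.0, -2.5]
gripper_width: 0.254
gripper_force: 49.9
[513.29277933 195.89000415 249.75424297] [ 0.22251461 -1.02597513 -2.4760554 ] [[ 0.98924903 -0.00140527]
 [-0.14623609 -0.00152023]
 [-0.00116785 -0.99999786]]
lamp_tab 0.97 [514.4 195.4 255.1] [164. 206.]
lamp 0.73 [509.9 190.1 110.8] [179. 285.]
lamp 0.49 [513.3 192.3 256.6] [166. 204.]
gate_press 0.68 [523.4 188.3 214. ] [167. 226.]
lamp_bow 0.59 [513.6 193.8 226.7] [167. 223.]
lamp_tab 0.89 [510.2 203.7 255.6] [126. 222.]
lamp 0.6 [507.  196.7 109.8] [153. 232.]
gate_press 0.86 [525.2 192.6 211.3] [141. 216.]
lamp_bow 0.63 [514.  196.8 224.4] [136. 222.]
```

View pics/c3.png

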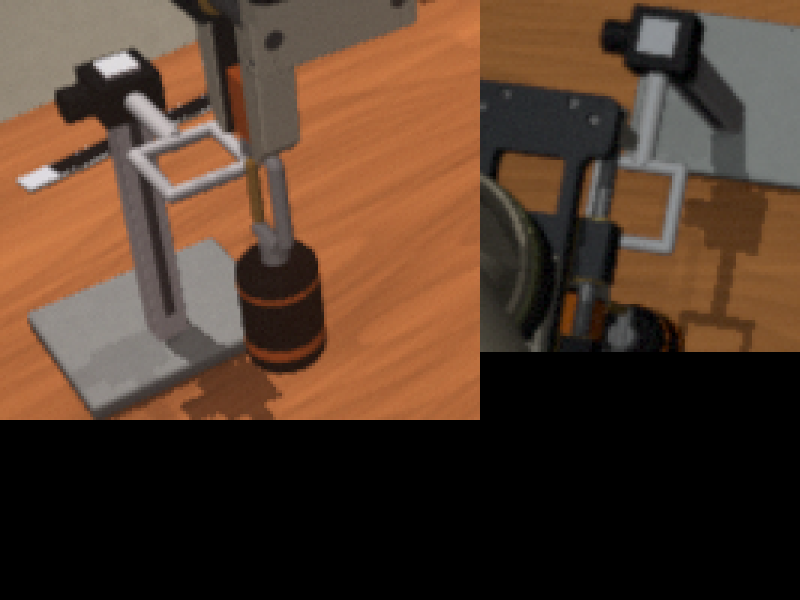

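The lamp hangs upright in the grip, its tab at TCP xy and its underside at about 109.5. I lower it to press height and approach, staying short of contact.

```bash
python3 -m jog '[0,0.005,-0.05,0,0,0,0.85, 0,0.002,-0.052,0,0,0,0.85, 0.05,-0.008,0,0,0,0,0.85, 0.04,-0.005,0,0,0,0,0.85, 0.02,-0.003,0,0,0,0,0.85]'; python3 -m jog '[0,0,0,0,0,0,0.85, 0,0,0,0,0,0,0.85, 0,0,0,0,0,0,0.85]'
```

```text
t: 8.62
eef_pos: [536.5, 195.8, 230.3]
tcp_rot: [0.757, 0.654, 0.0, 0.0]
wrist_force: [-0.0, 0.4, -3.8]
gripper_width: 0.252
gripper_force: 49.9
t: 9.0
eef_pos: [535.3, 196.0, 230.3]
tcp_rot: [0.756, 0.654, 0.0, 0.0]
wrist_force: [-0.6, 1.2, -3.6]
gripper_width: 0.256
gripper_force: 49.9
```

Run:
```python
from h import *
s=r.state();print(s['eef_pos'],s['wrist_force'])
im=r.snapshot('side')
cv2.imwrite('pics/c4.png',cv2.resize(im[170:290,90:220],(650,600),interpolation=3))
```

```text
[535.26038375 195.96119906 230.33483174] [-0.59871216  1.23470397 -3.63300073]
```

View pics/c4.png

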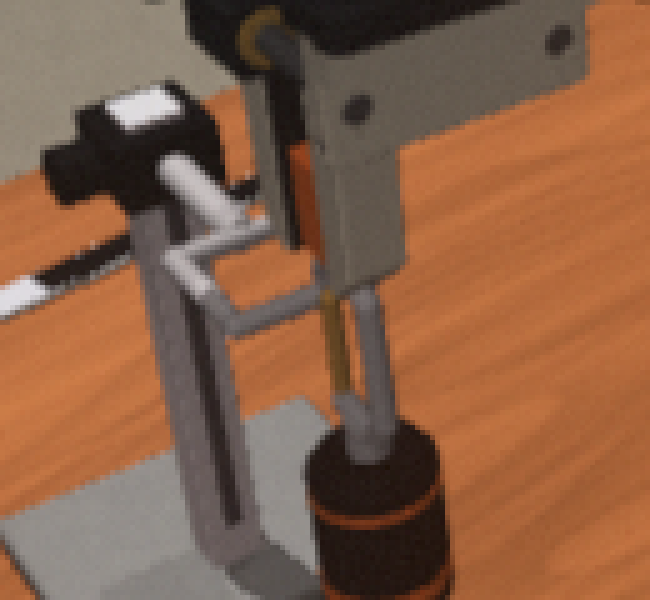

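The bar will meet the gate near its upper part, which is a good height (about 101 mm of the lamp). I press in slowly and watch the force.

```bash
python3 -m jog '[0.01,-0.001,-0.003,0,0,0,0.85, 0.01,-0.002,0,0,0,0,0.85, 0.01,-0.001,0,0,0,0,0.85, 0.005,-0.001,0,0,0,0,0.85, 0,0,0,0,0,0,0.85]'; python3 -m jog '[0.007,-0.001,0,0,0,0,0.85, 0.007,-0.001,0,0,0,0,0.85]';  python3 -m jog '[0.007,-0.001,0,0,0,0,0.85, 0.007,-0.001,0,0,0,0,0.85]'
```

```text
t: 9.68
eef_pos: [542.5, 194.9, 229.6]
tcp_rot: [0.757, 0.654, -0.0, -0.0]
wrist_force: [-0.6, -0.7, -2.5]
gripper_width: 0.253
gripper_force: 49.9
t: 9.93
eef_pos: [544.9, 194.5, 229.6]
tcp_rot: [0.757, 0.654, -0.0, -0.0]
wrist_force: [-1.8, 0.3, -3.0]
gripper_width: 0.252
gripper_force: 49.9
t: 10.18
eef_pos: [547.6, 194.1, 229.5]
tcp_rot: [0.756, 0.654, -0.001, -0.0]
wrist_force: [-2.3, 0.4, -2.4]
gripper_width: 0.254
gripper_force: 49.9
```

Contact came at about x=544, as predicted, with about 2 N, so this is the gate. I press on.

```bash
python3 -m jog '[0.007,-0.001,0,0,0,0,0.85, 0.007,-0.001,0,0,0,0,0.85]';  python3 -m jog '[0.007,-0.001,0,0,0,0,0.85, 0.007,-0.001,0,0,0,0,0.85]'; python3 -m jog '[0.007,-0.001,0,0,0,0,0.85, 0.007,-0.001,0,0,0,0,0.85]'
```

```text
t: 10.42
eef_pos: [550.6, 193.7, 229.5]
tcp_rot: [0.756, 0.654, -0.0, -0.0]
wrist_force: [-3.7, 0.5, -1.8]
gripper_width: 0.252
gripper_force: 49.9
t: 10.68
eef_pos: [553.4, 193.3, 229.5]
tcp_rot: [0.756, 0.654, -0.0, -0.0]
wrist_force: [-5.4, 1.8, -2.7]
gripper_width: 0.255
gripper_force: 49.9
t: 10.92
eef_pos: [556.1, 192.9, 229.4]
tcp_rot: [0.756, 0.654, -0.0, -0.0]
wrist_force: [-5.7, 1.5, -2.6]
gripper_width: 0.254
gripper_force: 49.9
```

```bash
python3 -m jog '[0.006,-0.001,0,0,0,0,0.85, 0.005,-0.001,0,0,0,0,0.85]';  python3 -m jog '[0.005,-0.001,0,0,0,0,0.85, 0.005,-0.001,0,0,0,0,0.85]'
python3 - <<'E'
from h import *
s=r.state();print(s['eef_pos'],s['wrist_force'])
im=r.snapshot('side')
cv2.imwrite('pics/c5.png',cv2.resize(im[170:290,90:220],(650,600),interpolation=3))
E
```

```text
t: 11.18
eef_pos: [558.2, 192.5, 229.4]
tcp_rot: [0.756, 0.654, -0.001, -0.0]
wrist_force: [-5.4, 0.9, -4.0]
gripper_width: 0.254
gripper_force: 49.9
t: 11.42
eef_pos: [560.1, 192.1, 229.3]
tcp_rot: [0.756, 0.654, -0.001, -0.0]
wrist_force: [-5.6, 1.2, -3.9]
gripper_width: 0.259
gripper_force: 49.9
[560.05266073 192.11325731 229.26581626] [-5.62203177  1.2070525  -3.89370522]
```

View pics/c5.png

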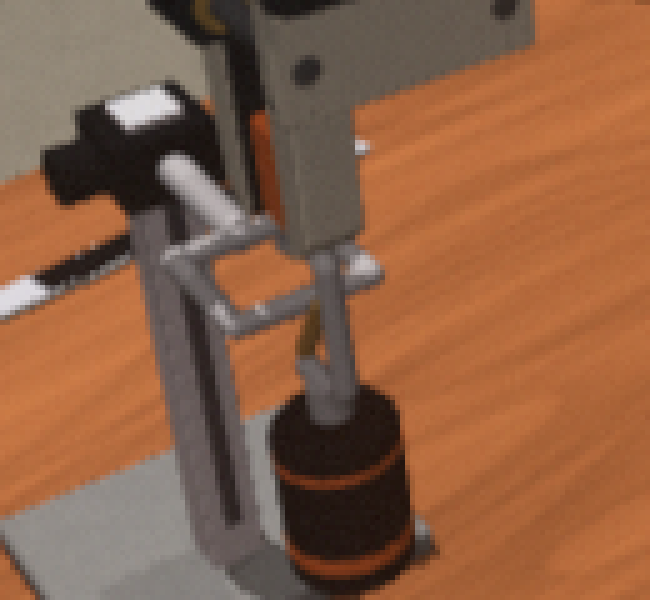

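The gate is swung in (brass rod slanting at (312,330)) and the bar is behind it. I go 1.5 mm more, then lower in steps.

```bash
python3 -m jog '[0.0075,-0.001,0,0,0,0,0.85, 0,0,0,0,0,0,0.85]';  python3 -m jog '[0,0,-0.01,0,0,0,0.85, 0,0,-0.01,0,0,0,0.85, 0,0,-0.01,0,0,0,0.85]'; python3 -m jog '[0,0,-0.01,0,0,0,0.85, 0,0,-0.01,0,0,0,0.85]'; python3 -m jog '[0,0,-0.01,0,0,0,0.85, 0,0,-0.005,0,0,0,0.85]'
```

```text
t: 11.72
eef_pos: [561.7, 191.8, 229.2]
tcp_rot: [0.756, 0.654, -0.001, -0.0]
wrist_force: [-5.1, 1.6, -5.3]
gripper_width: 0.258
gripper_force: 49.9
t: 12.1
eef_pos: [562.0, 191.9, 223.4]
tcp_rot: [0.756, 0.654, -0.0, -0.0]
wrist_force: [-4.2, -0.0, -2.9]
gripper_width: 0.252
gripper_force: 49.9
t: 12.35
eef_pos: [562.4, 191.9, 219.5]
tcp_rot: [0.757, 0.654, 0.0, 0.0]
wrist_force: [-3.5, 0.4, -5.3]
gripper_width: 0.257
gripper_force: 49.9
t: 12.6
eef_pos: [563.3, 191.9, 216.9]
tcp_rot: [0.757, 0.654, 0.001, 0.0]
wrist_force: [-1.1, 0.3, -2.7]
gripper_width: 0.254
gripper_force: 49.9
```

```bash
python3 -m jog '[0,0,-0.007,0,0,0,0.85, 0,0,-0.007,0,0,0,0.85]';  python3 -m jog '[0,0,-0.005,0,0,0,0.85, 0,0,-0.005,0,0,0,0.85]'
```

```text
t: 12.85
eef_pos: [562.6, 191.9, 214.0]
tcp_rot: [0.757, 0.654, 0.0, 0.0]
wrist_force: [0.1, -1.0, -2.5]
gripper_width: 0.254
gripper_force: 49.9
t: 13.1
eef_pos: [562.2, 191.9, 211.8]
tcp_rot: [0.757, 0.654, 0.0, 0.0]
wrist_force: [0.5, 0.7, -3.0]
gripper_width: 0.255
gripper_force: 49.9
```

```bash
python3 -m jog '[0,0,-0.004,0,0,0,0.85, 0,0,0,0,0,0,0.85]';  python3 -m jog '[0,0,-0.004,0,0,0,0.85, 0,0,0,0,0,0,0.85]'; python3 -m jog '[0,0,0,0,0,0,0.85]'
```

```text
t: 13.35
eef_pos: [562.3, 192.0, 211.2]
tcp_rot: [0.757, 0.654, 0.0, 0.0]
wrist_force: [-0.1, 0.1, -1.4]
gripper_width: 0.254
gripper_force: 49.9
t: 13.6
eef_pos: [562.4, 192.0, 210.5]
tcp_rot: [0.757, 0.654, 0.0, 0.0]
wrist_force: [-0.1, -1.3, 1.0]
gripper_width: 0.256
gripper_force: 49.9
t: 13.72
eef_pos: [562.4, 192.0, 210.4]
tcp_rot: [0.757, 0.654, 0.0, 0.0]
wrist_force: [-0.1, -1.0, 1.1]
gripper_width: 0.256
gripper_force: 49.9
```

Weight has gone onto the eye (wrist z from -3 to +1 N), so the lamp is seated. I let go and look.

```bash
python3 -m jog '[0,0,0,0,0,0,0.7, 0,0,0,0,0,0,0.6, 0,0,0,0,0,0,0.5, 0,0,0,0,0,0,0.5]' 5
python3 - <<'E'
from h import *
im=r.snapshot('side')
cv2.imwrite('pics/c6.png',cv2.resize(im[170:300,90:220],(600,600),interpolation=3))
for n in ['lamp_tab','lamp','lamp_bow']:
    for d in r.spot_point(n,'side'):
        w=W('side',d['location'])
        if w[1]>50: print(n,round(d['p'],2),w.round(1))
E
```

```text
t: 14.22
eef_pos: [562.1, 191.9, 210.2]
tcp_rot: [0.757, 0.654, -0.0, -0.0]
wrist_force: [-0.7, 0.2, -0.4]
gripper_width: 0.495
gripper_force: 0.0
lamp_tab 0.55 [563.1 192.3 219. ]
lamp 0.65 [562.3 185.2  67.7]
lamp_bow 0.88 [564.1 191.4 190.4]
```

View pics/c6.png

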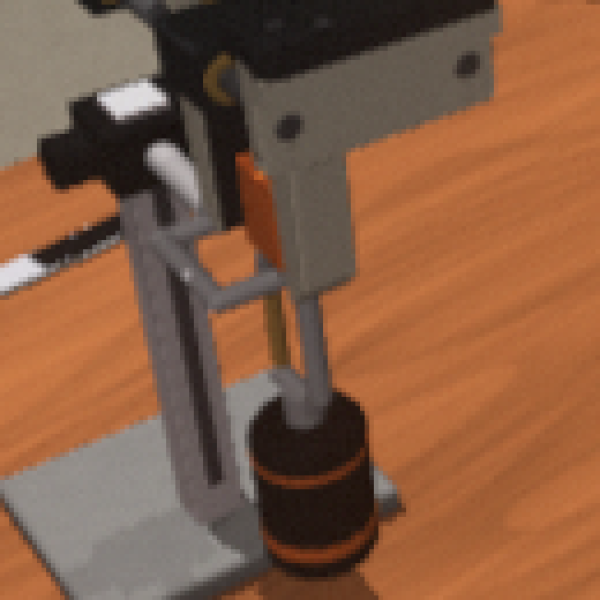

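The lamp hangs upright, with the gate (277,325) straight and shut. I retreat upward.

```bash
python3 -m jog '[0,0,0.03,0,0,0,0.5, 0,0,0.1,0,0,0,0.5, 0,0,0.2,0,0,0,0.5, 0,0,0.25,0,0,0,0.5, 0,0,0.25,0,0,0,0.5]'; python3 -m jog '[0,0,0,0,0,0,0.5, 0,0,0,0,0,0,0.5, 0,0,0,0,0,0,0.5, 0,0,0,0,0,0,0.5, 0,0,0,0,0,0,0.5]'; python3 -m jog '[0,0,0,0,0,0,0.5, 0,0,0,0,0,0,0.5, 0,0,0,0,0,0,0.5, 0,0,0,0,0,0,0.5, 0,0,0,0,0,0,0.5]'
python3 - <<'E'
from h import *
L=[]
for i in range(2):
    im=r.snapshot('side');L.append(im)
    for n in ['lamp_tab','lamp','lamp_bow']:
        for d in r.spot_point(n,'side'):
            w=W('side',d['location'])
            if w[1]>50: print(n,round(d['p'],2),w.round(1))
print(cv2.absdiff(*L)[170:300,90:220].mean())
cv2.imwrite('pics/c7.png',cv2.resize(im[170:300,90:220],(600,600),interpolation=3))
E
```

```text
t: 15.05
eef_pos: [561.9, 191.9, 378.2]
tcp_rot: [0.756, 0.654, 0.0, -0.0]
wrist_force: [0.3, -0.3, -0.9]
gripper_width: 0.503
gripper_force: 0.0
t: 15.68
eef_pos: [562.1, 191.9, 375.6]
tcp_rot: [0.756, 0.654, -0.001, -0.0]
wrist_force: [0.6, -0.7, 0.8]
gripper_width: 0.497
gripper_force: 0.0
t: 16.3
eef_pos: [562.2, 191.9, 376.3]
tcp_rot: [0.757, 0.654, 0.0, 0.0]
wrist_force: [0.4, 0.1, 0.6]
gripper_width: 0.5
gripper_force: 0.0
lamp_tab 0.83 [561.7 191.3 218.5]
lamp_tab 0.69 [564.5 190.4 192.3]
lamp 0.7 [565.  188.2  69.6]
lamp 0.28 [577.6 186.3 174.6]
lamp_bow 0.71 [565.  189.2 191. ]
lamp_tab 0.8 [562.4 190.2 216.2]
lamp 0.77 [566.2 185.2  68.9]
lamp_bow 0.94 [564.8 190.8 188.7]
1.522938856015779
```

View pics/c7.png

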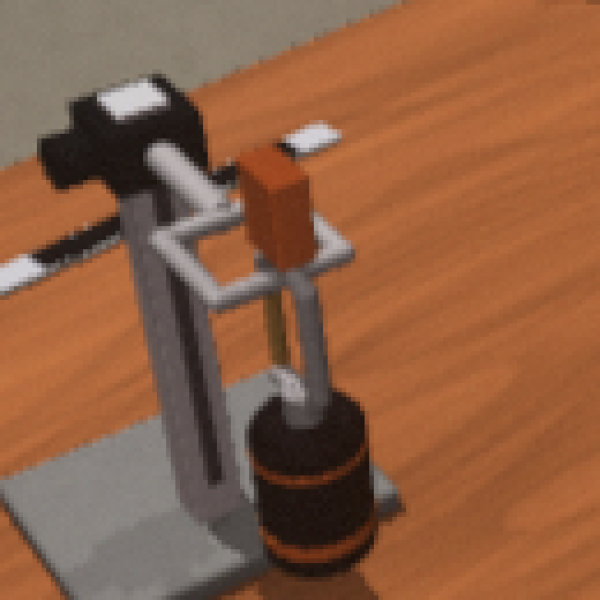

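The lamp hangs upright on the eye's front bar, with the gate shut (277,325) and the gripper clear. I wait a little longer for rest, then hand in.

```bash
python3 -m jog '[0,0,0,0,0,0,0.5, 0,0,0,0,0,0,0.5, 0,0,0,0,0,0,0.5, 0,0,0,0,0,0,0.5, 0,0,0,0,0,0,0.5]' >/dev/null; python3 -m jog '[0,0,0,0,0,0,0.5, 0,0,0,0,0,0,0.5, 0,0,0,0,0,0,0.5, 0,0,0,0,0,0,0.5, 0,0,0,0,0,0,0.5]' >/dev/null; python3 -c "
from station import r
print(r.job_done())"
```

```text
the job is handed in; nothing more can be done
None
```

The job is handed in (no verdict came back): the last picture showed the small black lamp hanging upright from the eye with its gate shut and the gripper clear. The highest wrist force I read while pressing was about 7 N, and I made no final check of the jars and loupe.

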